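# Set the patio watering timer for the open outlet

### The job

Set up the patio watering: first turn the selector on the round manifold until it clicks in pointing at the one outlet that carries the tall ribbed hose spout (the other outlets have short caps). Then wind the timer's wing key clockwise, turn after partial turn, until it comes up against its stop and is fully wound. Let go of everything, leave the selector where it points, and do not disturb the pots and other things on the bench.

Things in the scene. Friction and masses are not known exactly. Their poses are not given: they have to be found in the camera images.
- timer: Grey plastic clockwork timer fixed to the bench, foot 130 x 130 x 30 mm, with a leaning head (110 x 120 x 46 mm) whose dial face looks up and towards the timer's own +x, tilted 0.4 rad from level; about 115 mm high without the key. Origin: centre of its underside, z up.
- key_grip (a point): Centre of the steel wing of the winding key. The wing is a flat plate 44 mm long (this point's x axis), 10 mm thick (y) and 28 mm tall (z: the turning axis, pointing out of the dial, tilted 0.4 rad from vertical). Wing centre 44 mm off the dial face, the wing's lower edge 30 mm off it. The point turns with the key.
- key (a joint): Winding key angle, rad; grows as wound clockwise (looking at the dial) from 0, fully run down. Starts between 0 and 1; fully wound less than one turn from 0, at a hard stop whose angle is not marked: feel for it. The spring resists by 0.14 to 0.22 N m, rising; a catch keeps the key where it is left, so it can be let go and gripped again.
- manifold: Round black outlet manifold fixed to the bench, 194 mm across, 30 mm high, origin at the centre of its underside. Four outlets stand on its top, 80 mm from its axis, 45 and 90 degrees to either side of its own -x direction.
- selector (a joint): Angle of the selector turret about the manifold's vertical axis, rad, growing clockwise seen from above; 0 (off, where it starts) points to the manifold's own -x. It has a sprung detent every 45 degrees (0.785 rad) and turns at most 2.2 rad either way; pushing it over a detent takes about 0.2 N m.
- selector_grip (a point): On the selector's axis, 58 mm above the bench, the height to grip. The selector has an upright bar handle 56 mm long (this point's x axis), 13 mm thick (its y axis), from 40 to 70 mm above the bench, on a disc 68 mm across. The point turns with it; the pointer lies along its -x.
- pointer_tip (a point): Tip of the selector's steel pointer, 58 mm from the selector's axis, 37 mm above the bench.
- spout: The tall ribbed brass hose spout, 22 mm across, 50 mm tall, upright on one of the manifold's four outlets, not movable. Origin: centre of its foot, 31 mm above the bench. The other three outlets carry brass caps 22 mm across and 18 mm tall.
- bowl_pot: Bystander, loose: white bowl, 92 mm across and 45 mm high, planted with a succulent (about 90 mm high in all). Origin: centre of its underside. Leave it alone.
- tin_pot: Bystander, loose: small terracotta pot, 58 mm across, 52 mm high (about 85 mm with its succulent). Origin: centre of its underside. Leave it alone.
- stone: Bystander, loose: grey stone, 75 x 55 x 32 mm. Origin: centre of its underside. Leave it alone.
- brush: Bystander, loose: flat brush lying down, 175 mm long, 12 mm high. Origin: centre of its underside. Leave it alone.
- jar: Bystander, loose: closed glass jar, 66 mm across, 85 mm high. Origin: centre of its underside. Leave it alone.
- apple: Bystander, loose: little brass apple, 36 mm across, 28 mm high. Origin: centre of its underside. Leave it alone.
- bark: Bystander, loose: piece of bark, 50 x 150 x 31 mm. Origin: centre of its underside. Leave it alone.
Not all that is in view belongs to the job. Of the things that look like the timer, the middle-sized one is meant. Several things have the shape of the manifold; the one meant has the colours described above.

How it is judged:
On the way, in this order (a step that is already met when the one before it is completed fails the run):
1. the selector is clicked in, pointing at the outlet with the spout, before the key is fully wound (horizontal distance between pointer_tip and spout below 0.0255 m), for 0.3 s.
2. the key is wound up to its stop (value of joint key above 4 rad), for 0.2 s.
At the end, for the whole second after the job is handed in: The selector rests in the detent that points at the spout (pointer tip within 25.5 mm of the spout's axis, about 11 degrees either way) and the key rests within 0.2 rad of its stop (joint above 4.0), both let go and still (horizontal distance between pointer_tip and spout below 0.0255 m and value of joint key above 4 rad and velocity of joint key between -0.1 and 0.1 rad/s and velocity of joint selector between -0.1 and 0.1 rad/s); the robot touches nothing.
It fails at once if one of the loose bystanders is moved by more than 30 mm (distance of any of bowl_pot, tin_pot, stone, brush, jar, apple, bark from where it was at the start of the episode above 0.03 m).
It fails at once if one of the pots or the jar is tipped (angle between any of bowl_pot, tin_pot, jar's own z axis and vertical above 0.5 rad).
It also fails if it takes over 72 s, if anything falls off the work surface, if the arm or the gripper's body presses on something with over 40 N, if the wrist force passes 120 N, or if a joint passes its speed limit or range.

### The arm

A 7-joint arm with a two-finger parallel gripper is mounted at the origin on the work surface. World frame = base frame: x ahead of the robot, y to its left, z up, the work surface at z = 0. Lengths are in m, angles in rad, forces in N, time in s.
With the tool pointing down it reaches from about 0.425 to 1.025 m from the base axis. Payload 3.6 kg.
Tool frame: the origin (TCP) lies at the very end of the fingers, on their centre line; the grasp point (between the pads) lies 19 mm behind it (arm.hold_point_z is the distance from the TCP to the grasp point, in m); z points along the fingers, y is the line along which they close (so a half turn about z gives the same grasp; the last joint's range is limited). The gripper opens to 85 mm and grips with 20 to 120 N. Pads are 22 mm wide; open, the fingers measure 114 mm over their backs; the gripper's body (76 mm by 85 mm) begins 54 mm behind the grasp point. The pads swing forward as they close: fully open they stand 13 mm farther back than shut.
Start: joints at [1.246, 0.591, 0.048, 1.609, -0.033, 0.943, -0.034], TCP at [0.166, -0.706, 0.231] pointing down, gripper open.
Joint ranges: [-2.69, 2.69], [-0.47, 2.24], [-1.27, 1.36], [0.19, 2.51], [-1.53, 4.68], [0.08, 2.07], [-3.09, 3.09]. Speed limits (rad/s): [2.57, 2.57, 3.14, 3.14, 3.14, 3.14, 3.14].

### API

Orientations are given as a 3x3 rotation matrix whose columns are the frame's x, y, z axes.
In Python, from workcell import arm, imaging, ticket gives the robot as it stands.
- The arm moves only by the shell command python3 -m inch 'ROWS'. ROWS is JSON, a list of rows, each a list of 5 numbers: the shift along the world's x, y, z in cm, then the turn about the world's z in rad, then the closure, from 0 (fully open) to 1 (shut). A call has 1 to 12 rows; each row is the pose to reach, as a shift and turn from the pose commanded when the call began; what a row does not reach only later rows make up. A row lasts 1/10 s, in which the tool goes at most 50 mm and 8.59 degrees, less where a joint would pass 70% of its speed; a pose out of reach is approached as far as the arm can. A call with a gripper value outside its range is refused whole. The fingers move at their own pace and stop on an object; the grip force is fixed at half the most. Time passes only in rows, so rows that repeat a pose let the fingers close. It gives the time, the measured TCP pose, the force, the opening and the grip force at its end, in the units of the state.
- arm.get_obs(): the state, without advancing time (a new reading comes with each control period).
- imaging.capture(name): name is "side" or "top" or "wrist"; returns the picture (420x560x3 uint8, red, green, blue); there is no depth.
- imaging.camera_model(name): a dict with "vfov" (degrees; the focal length in pixels is half the picture's height over the tangent of half this angle, whatever the lens; pixels are square), "cx", "cy" (the principal point, pixels), "R" (3x3) and "t" (3): a world point X has camera coordinates R X + t. Camera axes: x right, y down, z forward; pixel columns grow to the right and rows downward; lengths in m; the calibration is good to about 2 mm. A picture is of the moment at which its call begins: read the wrist's pose just before it. camera_model takes no time and is no camera call; for the wrist camera it gives the pose at the moment of the call.
- ticket.sign_off(): hands the job in; it is judged then, once.
The state is a dict: "clock": time; "joints": joint angles; "qd": joint speeds; "joint_torque": joint torques, N m; "position": TCP position; "ee_rot": TCP orientation; "wrist_force": force on the tool from outside, world axes, zero at the start; "torque": the same for the moment, N m; "finger_gap": finger opening in m; "grasp_force": force on a finger pad.
Only numpy, scipy, OpenCV 4.12 (cv2) and the standard library are available. Lean on these libraries where they do the work, as an engineer would, in place of code of your own. Each camera call takes 0.05 s, during which the arm holds its last target. There are 200 camera calls.

## Working session

There is one attempt and no reset: what is moved stays moved. The work goes in short steps, Python scripts to look and compute and a shell command to move; the robot and the scene stay as the last step left them, time stands still between calls to the robot, and variables do not carry over. Pictures are saved under pics/ and viewed, at most 10 in all, crops included, and the job is handed in when it is done.

```bash
ls; mkdir -p pics
python3 - <<'E'
from workcell import arm, imaging
import cv2,json,numpy as np
o=arm.get_obs();print(o['clock'],o['position'],o['ee_rot'])
for n in("side","top"):
    m=imaging.camera_model(n);im=imaging.capture(n);cv2.imwrite(f"pics/{n}0.png",im[:,:,::-1]);print(n,m)
print(arm.hold_point_z)
E
```

```text
pics
0.0 [ 0.16568827 -0.70497455  0.23016151] [[ 9.73470460e-01  2.28811923e-01 -6.06775546e-04]
 [ 2.28812704e-01 -9.73468157e-01  2.11972313e-03]
 [-1.05658746e-04 -2.20232580e-03 -9.99997569e-01]]
side {'vfov': 49.596988200239224, 'cx': 277.943994123917, 'cy': 209.95713345523797, 'R': array([[-0.79298805, -0.60921851,  0.00477084],
       [-0.35017853,  0.44937319, -0.8218508 ],
       [ 0.49854283, -0.65338851, -0.56968281]]), 't': array([0.40487649, 0.2697742 , 0.93434564])}
top {'vfov': 47.87479880454595, 'cx': 274.5958584608157, 'cy': 204.34895547024072, 'R': array([[-2.68719309e-02, -9.99633222e-01, -3.36450187e-03],
       [-9.93020892e-01,  2.70805238e-02, -1.14787430e-01],
       [ 1.14836441e-01,  2.56460766e-04, -9.93384380e-01]]), 't': array([-0.00570315,  0.51833591,  1.56006883])}
0.0187
```

View pics/top0.png

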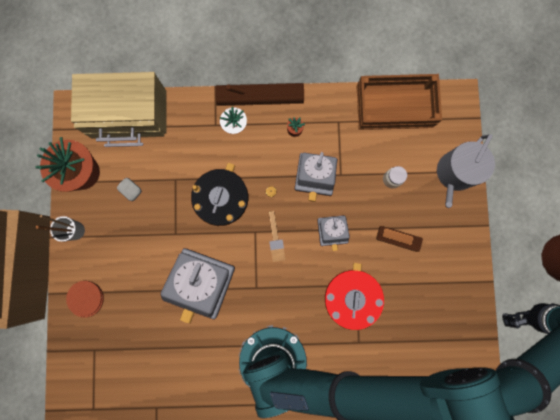

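View pics/side0.png

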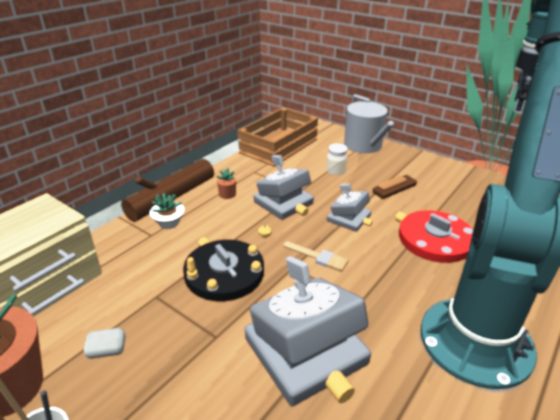

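The top view shows the black manifold at (220,197) and the middle-sized timer at (317,173). The spout is probably the left outlet, at (197,189) in top and (191,268) in side. I'll enlarge both to check.

```bash
cat > h.py <<'E'
import numpy as np,cv2
from workcell import arm,imaging
def ray(m,uv,h=420):
    f=h/2/np.tan(np.radians(m['vfov'])/2)
    d=np.array([(uv[0]-m['cx'])/f,(uv[1]-m['cy'])/f,1]);R=np.array(m['R'])
    return -R.T@np.array(m['t']),R.T@d
def onz(m,uv,z):
    c,d=ray(m,uv);return c+d*(z-c[2])/d[2]
def proj(m,X):
    f=210/np.tan(np.radians(m['vfov'])/2);p=np.array(m['R'])@X+m['t'];return p[:2]/p[2]*f+[m['cx'],m['cy']]
def tri(m1,u1,m2,u2):
    c1,d1=ray(m1,u1);c2,d2=ray(m2,u2)
    s=np.linalg.lstsq(np.c_[d1,-d2],c2-c1,rcond=None)[0]
    a,b=c1+s[0]*d1,c2+s[1]*d2;return (a+b)/2,np.linalg.norm(a-b)
E
python3 - <<'E'
import cv2,numpy as np
t=cv2.imread("pics/top0.png");s=cv2.imread("pics/side0.png")
a=cv2.resize(t[155:235,180:280],(800,640),interpolation=3)[:600]
r=lambda im,x,y,w,h,W,H:cv2.resize(im[y:y+h,x:x+w],(W,H),interpolation=3)
c=np.zeros((600,800,3),np.uint8)
c[:300,:400]=r(t,180,155,80,60+0,400,300); c[:300,400:]=r(t,280,140,80,60,400,300)
c[300:,:400]=r(s,175,230,100,75,400,300); c[300:,400:]=r(s,240,145,100,75,400,300)
c[:300,:400]=r(t,180,160,80,60,400,300)
cv2.imwrite("pics/c1.png",c)
E
```

```text
(no output)
```

View pics/c1.png

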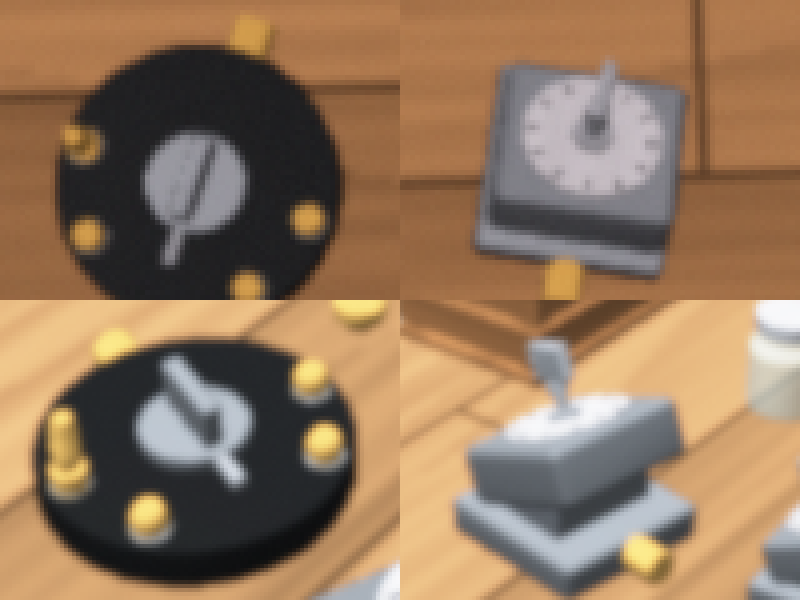

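The crops show the spout at about top (196,189), the left outlet 90° clockwise from the pointer, so the selector must turn −π/2 about world z. The key leans away from the robot.

Run:
```python
from h import *
T=imaging.camera_model("top");S=imaging.camera_model("side")
cr=lambda x,y,ox,oy,k:(ox+(x+.5)/k-.5,oy+(y+.5)/k-.5)
tp=lambda x,y:cr(x,y,180,160,5); sp=lambda x,y:cr(x,y-300,175,230,4)
im=cv2.imread("pics/top0.png")
# black disc
g=(im.max(2)<50).astype(np.uint8)[150:240,180:260]
n,l,st,ce=cv2.connectedComponentsWithStats(g);i=1+st[1:,4].argmax()
cs,_=cv2.findContours((l==i).astype(np.uint8),0,2);e=cv2.fitEllipse(cv2.convexHull(max(cs,key=cv2.contourArea)))
uv=np.array(e[0])+[180,150];print("disc",uv,e[1],onz(T,uv,.025))
C=onz(T,tp(195,183),.04);print("turret",C)
for nm,p,z in(("ptr",(168,262),.037),("capL45",(88,236),.049),("capR45",(247,287),.049),("capR90",(309,219),.049),("spouttip",(72,138),.081),("spoutfoot",(88,148),.04)):
    X=onz(T,tp(*p),z);d=X-C;print(nm,X.round(4),np.hypot(*d[:2]).round(4),np.degrees(np.arctan2(d[1],d[0])).round(1))
# key
k=lambda x,y:cr(x-400,y,280,140,5); ks=lambda x,y:cr(x-400,y-300,240,145,4)
for nm,a,b in(("keytop",(609,66),(548,342)),("keybot",(595,130),(562,410)),("dialc",(594,134),(564,415))):
    print(nm,tri(T,k(*a),S,ks(*b)))
for nm,a,z in(("footBL",(476,250),.03),("footBR",(660,275),.03)):
    print(nm,onz(T,k(*a),z))
for nm,a in(("headTL",(505,66)),("headTR",(687,92))):
    print(nm,onz(T,k(*a),.09))
```

```text
disc [219.3964386  196.97875977] (54.9493293762207, 55.456207275390625) [0.54869286 0.16602745 0.025     ]
turret [0.54937513 0.16689534 0.04      ]
ptr [0.497 0.186 0.037] 0.0557 159.9
capL45 [0.5146 0.2373 0.049 ] 0.0786 116.3
capR45 [0.4777 0.1323 0.049 ] 0.0795 -154.2
capR90 [0.522  0.0904 0.049 ] 0.0813 -109.7
spouttip [0.5756 0.242  0.081 ] 0.0796 70.7
spoutfoot [0.575  0.2383 0.04  ] 0.0759 70.3
keytop (array([ 0.65915853, -0.17547885,  0.14291346]), np.float64(0.01310590074922652))
keybot (array([ 0.63176473, -0.16608431,  0.10011322]), np.float64(0.0013890366748456195))
dialc (array([ 0.62971368, -0.16568095,  0.09691833]), np.float64(0.00152755714405261))
footBL [ 0.56616535 -0.08918377  0.03      ]
footBR [ 0.54577369 -0.21249314  0.03      ]
headTL [ 0.67852331 -0.10940386  0.09      ]
headTR [ 0.65791808 -0.2277328   0.09      ]
```

```bash
python3 -m inch '[[30,30,0,0,0],[30,30,0,0,0],[30,30,0,0,0],[30,30,0,0,0],[30,30,0,0,0],[30,30,0,0,0],[30,30,0,0,0],[30,30,0,0,0],[30,30,0,0,0],[30,30,0,0,0],[30,30,0,0,0],[30,30,0,0,0]]'; python3 -c "
from workcell import arm;o=arm.get_obs();print(o['joints'],o['wrist_force'])"
```

```text
clock: 1.3
position: [0.4639, -0.4076, 0.231]
ee_rot: [[0.974, 0.226, -0.002], [0.226, -0.974, -0.001], [-0.002, 0.0, -1.0]]
wrist_force: [-0.4, 0.1, -0.2]
finger_gap: 0.0851
grasp_force: 0.0
[ 0.63444255  0.45565675  0.0170356   1.86035551 -0.00809697  0.82646817
 -0.68789332] [-0.41227019  0.05670574 -0.21662218]
```

```bash
python3 -m inch '[[8.5,57.4,0,1.5,0],[8.5,57.4,0,1.5,0],[8.5,57.4,0,1.5,0],[8.5,57.4,0,1.5,0],[8.5,57.4,0,1.5,0],[8.5,57.4,0,1.5,0],[8.5,57.4,0,1.5,0],[8.5,57.4,0,1.5,0],[8.5,57.4,0,1.5,0],[8.5,57.4,0,1.5,0],[8.5,57.4,0,1.5,0],[8.5,57.4,0,1.5,0]]'; python3 -m inch '[[0,0,-5,1.07,0.3],[0,0,-5,1.07,0.3],[0,0,-5,1.07,0.3],[0,0,-5,1.07,0.3],[0,0,-5,1.07,0.3],[0,0,-5,1.07,0.3],[0,0,-5,1.07,0.3],[0,0,-5,1.07,0.3],[0,0,-5,1.07,0.3]]'; python3 -c "
import numpy as np
from workcell import arm;o=arm.get_obs();print(o['joints'],o['wrist_force'],o['position']);R=np.array(o['ee_rot']);print(np.degrees(np.arctan2(R[1,1],R[0,1])))"
```

```text
clock: 2.5
position: [0.5517, 0.1705, 0.2315]
ee_rot: [[-0.159, 0.987, 0.001], [0.987, 0.159, 0.002], [0.002, 0.001, -1.0]]
wrist_force: [0.1, -0.7, 0.9]
finger_gap: 0.0855
grasp_force: 0.0
clock: 3.4
position: [0.5514, 0.1662, 0.181]
ee_rot: [[-0.941, 0.34, -0.0], [0.34, 0.941, -0.001], [0.0, -0.001, -1.0]]
wrist_force: [-1.0, 0.9, 0.4]
finger_gap: 0.0597
grasp_force: 0.0
[ 0.13508496  0.55889604 -0.70856904  1.96989164  0.50488513  0.79560049
  0.36175141] [-0.96323296  0.89900911  0.38308602] [0.55135707 0.16618997 0.18096284]
70.15067473170237
```

```bash
python3 -m inch '[[-0.2,0,-4,0,0.3],[-0.2,0,-8,0,0.3],[-0.2,0,-12,0,0.3],[-0.2,0,-13.9,0,0.3],[-0.2,0,-13.9,0,0.3],[-0.2,0,-13.9,0,1],[-0.2,0,-13.9,0,1],[-0.2,0,-13.9,0,1],[-0.2,0,-13.9,0,1],[-0.2,0,-13.9,0,1],[-0.2,0,-13.9,0,1],[-0.2,0,-13.9,0,1]]'
```

```text
clock: 4.6
position: [0.5489, 0.1656, 0.0438]
ee_rot: [[-0.942, 0.337, 0.0], [0.337, 0.942, -0.005], [-0.002, -0.004, -1.0]]
wrist_force: [-0.9, -3.8, 6.2]
finger_gap: 0.0121
grasp_force: 58.6
```

```bash
python3 -m inch '[[0,0,0.2,-0.15,1],[0,0,0.2,-0.30,1],[0,0,0.2,-0.45,1],[0,0,0.2,-0.6,1],[0,0,0.2,-0.75,1],[0,0,0.2,-0.9,1],[0,0,0.2,-1.05,1],[0,0,0.2,-1.2,1],[0,0,0.2,-1.35,1],[0,0,0.2,-1.5,1],[0,0,0.2,-1.58,1],[0,0,0.2,-1.58,1]]'; python3 -c "
import numpy as np
from workcell import arm;o=arm.get_obs();print(o['joints'],o['torque']);R=np.array(o['ee_rot']);print(np.degrees(np.arctan2(R[1,1],R[0,1])))"
```

```text
clock: 5.8
position: [0.5511, 0.171, 0.0449]
ee_rot: [[0.342, 0.94, 0.006], [0.94, -0.342, 0.004], [0.006, 0.004, -1.0]]
wrist_force: [3.9, 4.5, -8.2]
finger_gap: 0.0115
grasp_force: 88.2
[-0.27845895  0.67891252 -0.13948771  2.05622536  0.21439728  0.41283031
 -0.93234495] [ 0.82213667 -1.01470197 -0.05419782]
-19.983892322997097
```

```bash
python3 -m inch '[[0,0,0,0,0.3],[0,0,0,0,0.3],[0,0,0,0,0.3],[0,0,0,0,0.3],[0,0,5,0,0.3],[0,0,10,0,0.3],[0,0,15,0,0.3],[0,0,18,0,0.3],[0,0,18,0,0.3]]'
python3 - <<'E'
from h import *
t=cv2.cvtColor(imaging.capture("top"),4);s=cv2.cvtColor(imaging.capture("side"),4)
W=imaging.camera_model("wrist");w=cv2.cvtColor(imaging.capture("wrist"),4)
c=np.zeros((600,800,3),np.uint8);r=lambda im,x,y,w,h,W,H:cv2.resize(im[y:y+h,x:x+w],(W,H),interpolation=3)
c[:300,:400]=r(t,180,160,80,60,400,300);c[300:,:400]=r(s,175,230,100,75,400,300);c[:300,400:]=cv2.resize(w,(400,300));c[300:,400:]=r(t,280,140,80,60,400,300)
cv2.imwrite("pics/c2.png",c);o=arm.get_obs();print(o['position'],o['joints'])
E
```

```text
clock: 6.7
position: [0.5519, 0.1692, 0.2296]
ee_rot: [[0.343, 0.939, 0.01], [0.939, -0.343, 0.003], [0.006, 0.008, -1.0]]
wrist_force: [0.4, 0.3, -0.2]
finger_gap: 0.06
grasp_force: 0.0
[0.54796632 0.16757208 0.22372656] [-0.20912808  0.41833392 -0.22238337  1.95528067  0.12765475  0.78285829
 -0.85389734]
```

View pics/c2.png

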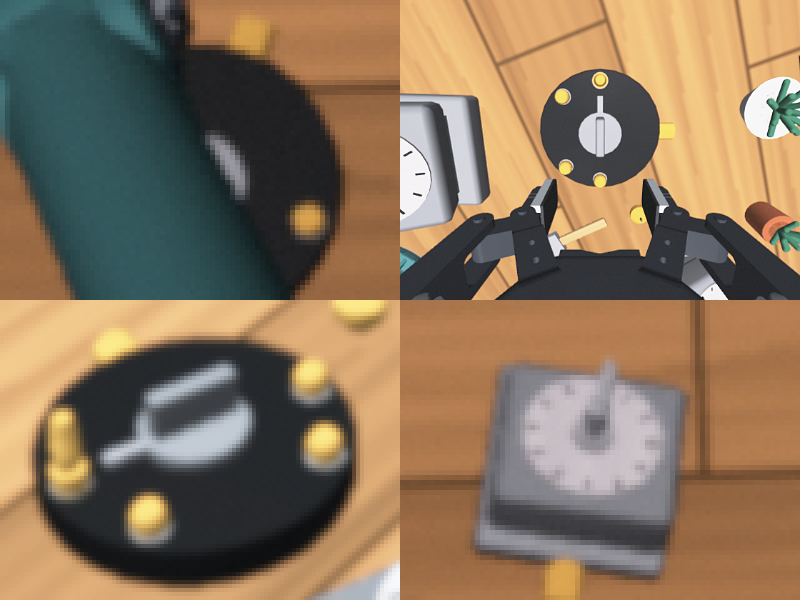

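Both the side and wrist views show the pointer at the spout (wrist: pointer and spout aligned at about x=600). Next is the timer.

```bash
python3 -m inch '[[9.8,-33.5,4,1.74,0],[9.8,-33.5,4,1.74,0],[9.8,-33.5,4,1.74,0],[9.8,-33.5,4,1.74,0],[9.8,-33.5,4,1.74,0],[9.8,-33.5,4,1.74,0],[9.8,-33.5,4,1.74,0],[9.8,-33.5,4,1.74,0],[9.8,-33.5,4,1.74,0],[9.8,-33.5,4,1.74,0],[9.8,-33.5,4,1.74,0],[9.8,-33.5,4,1.74,0]]'; python3 -m inch '[[0,0,0,0,0],[0,0,0,0,0]]'
python3 - <<'E'
from h import *
s=cv2.cvtColor(imaging.capture("side"),4)
W=imaging.camera_model("wrist");w=cv2.cvtColor(imaging.capture("wrist"),4)
P=np.array([.6466,-.168,.136]);print(proj(W,P),proj(W,np.array([.63,-.165,.096])))
import pickle;pickle.dump(W,open("W3.pkl","wb"))
c=np.zeros((600,800,3),np.uint8);r=lambda im,x,y,w,h,W,H:cv2.resize(im[y:y+h,x:x+w],(W,H),interpolation=3)
c[:,:]=cv2.resize(w,(800,600));c[:225,:300]=r(s,240,145,100,75,300,225)
cv2.imwrite("pics/w3.png",c);o=arm.get_obs();print(o['position'],o['joints'],o['ee_rot'])
E
```

```text
clock: 8.05
position: [0.6453, -0.1668, 0.2614]
ee_rot: [[-0.985, 0.175, -0.005], [0.175, 0.985, 0.002], [0.005, 0.001, -1.0]]
wrist_force: [0.4, 0.1, 0.7]
finger_gap: 0.0853
grasp_force: 0.0
clock: 8.25
position: [0.6459, -0.1668, 0.2624]
ee_rot: [[-0.983, 0.182, -0.003], [0.182, 0.983, 0.001], [0.003, 0.0, -1.0]]
wrist_force: [0.5, 0.3, -0.1]
finger_gap: 0.0856
grasp_force: 0.0
[276.88289275 199.88524807] [277.04473829 174.26657505]
[ 0.64640594 -0.16671832  0.26334403] [ 0.59267094  0.5500312  -0.60952986  1.6960166   0.36048449  1.01170148
  1.24672689] [[-9.83484239e-01  1.80986960e-01 -1.57209853e-03]
 [ 1.80986675e-01  9.83485495e-01  3.23017131e-04]
 [ 1.60459799e-03  3.31533721e-05 -9.99998712e-01]]
```

View pics/w3.png

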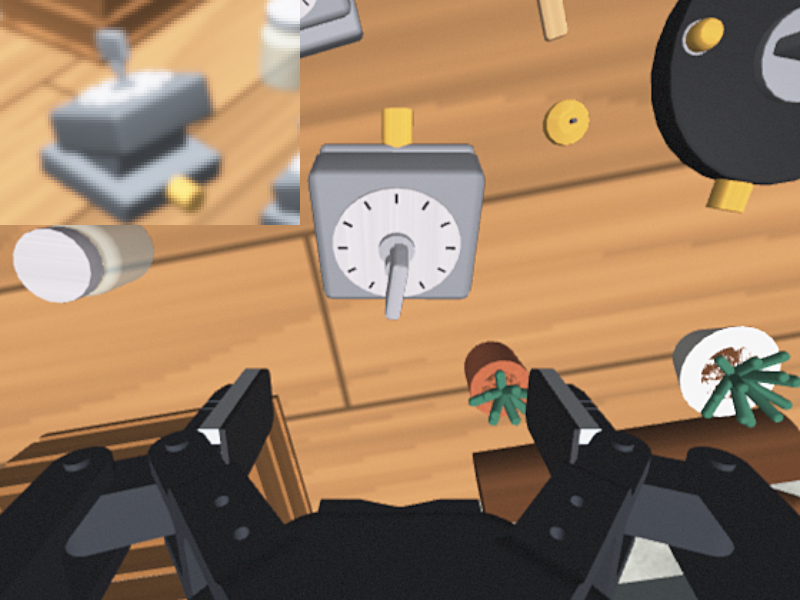

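The wrist view puts the dial centre at (397,247), against a prediction of (396,249). The wing runs from about (403,250) to (391,318), so the measured axis holds. I'll work out the wing angle from the wing strip.

```bash
python3 - <<'E'
from h import *
import pickle;W=pickle.load(open("W3.pkl","rb"))
h=np.radians(-9.8);xt=np.array([np.cos(h),np.sin(h),0]);b=np.array([-np.sin(h),np.cos(h),0]);z=np.array([0,0,1])
n=np.sin(.4)*xt+np.cos(.4)*z;a=np.cos(.4)*xt-np.sin(.4)*z;D=np.array([.63,-.165,.096])
for p in(-.3,-.2,-.1,0,.1,.2,.3):
    v=np.cos(p)*a+np.sin(p)*b
    print(p,[(proj(W,D+q*n+s*.022*v)*800/560).round().astype(int).tolist() for q in(.03,.058) for s in(-1,1)])
E
python3 - <<'E'
import cv2
w=cv2.imread("pics/w3.png")[225:335,340:460];cv2.imwrite("pics/c4.png",cv2.resize(w,(600,550),interpolation=2))
E
```

```text
-0.3 [[405, 247], [387, 298], [406, 273], [386, 325]]
-0.2 [[402, 246], [390, 298], [403, 272], [390, 325]]
-0.1 [[399, 246], [393, 298], [399, 272], [393, 326]]
0 [[395, 246], [396, 299], [395, 271], [396, 326]]
0.1 [[392, 246], [399, 298], [391, 272], [400, 326]]
0.2 [[388, 246], [402, 298], [388, 272], [403, 325]]
0.3 [[385, 247], [405, 297], [384, 273], [406, 325]]
```

View pics/c4.png

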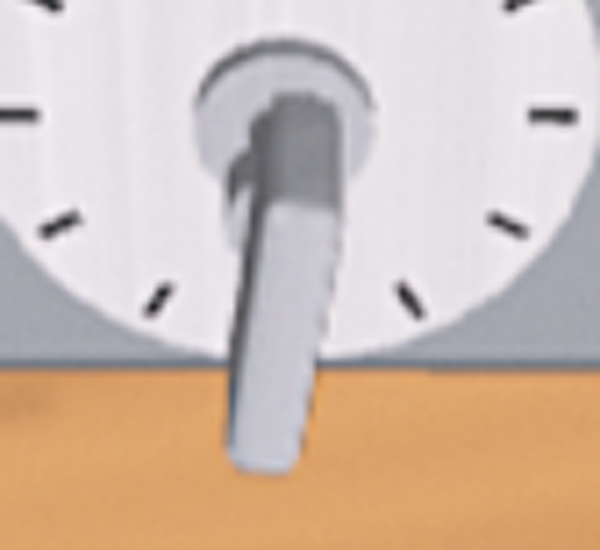

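Wing angle is about −0.14 rad from the tilt line, with its centre at about (0.642, −0.168, 0.136).

```bash
python3 -m inch '[[-0.4,-0.1,-5,-0.13,0.2],[-0.4,-0.1,-10,-0.13,0.2],[-0.4,-0.1,-14.3,-0.13,0.2],[-0.4,-0.1,-14.3,-0.13,0.2],[-0.4,-0.1,-14.3,-0.13,1],[-0.4,-0.1,-14.3,-0.13,1],[-0.4,-0.1,-14.3,-0.13,1],[-0.4,-0.1,-14.3,-0.13,1],[-0.4,-0.1,-14.3,-0.13,1],[-0.4,-0.1,-14.3,-0.13,1],[-0.4,-0.1,-14.3,-0.13,1]]'; python3 -c "
from workcell import arm;o=arm.get_obs();print(o['joints'],o['torque'])"
```

```text
clock: 9.45
position: [0.6443, -0.1686, 0.1238]
ee_rot: [[-0.953, 0.303, 0.003], [0.303, 0.953, -0.003], [-0.004, -0.002, -1.0]]
wrist_force: [-1.0, 0.2, 6.3]
finger_gap: 0.009
grasp_force: 59.3
[ 0.51898527  0.68794356 -0.4982903   1.80930663  0.46126208  0.75793568
  1.03862531] [-0.75578268  0.27412268  0.45872163]
```

```bash
python3 -m inch '[[0,0,0,-0.1,1],[0,0,0,-0.2,1],[0,0,0,-0.3,1],[0,0,0,-0.4,1],[0,0,0,-0.5,1],[0,0,0,-0.6,1],[0,0,0,-0.6,1]]'; python3 -c "
from workcell import arm;o=arm.get_obs();print(o['joints'],o['torque'])"
```

```text
clock: 10.15
position: [0.6449, -0.1697, 0.125]
ee_rot: [[-0.618, 0.786, 0.003], [0.786, 0.618, -0.007], [-0.008, -0.002, -1.0]]
wrist_force: [1.0, -0.3, 11.3]
finger_gap: 0.009
grasp_force: 146.5
[ 0.41351987  0.65983999 -0.3370064   1.81245249  0.32291821  0.71897074
  0.56378886] [-2.1615827   1.33480914  0.830502  ]
```

```bash
python3 -m inch '[[0,0,0,0,0.78],[0,0,0,0,0.78],[0,0,0,-0.1,0.78],[0,0,0,-0.2,0.78],[0,0,0,-0.3,0.78],[0,0,0,-0.4,0.78]]'; python3 -c "
from workcell import arm;o=arm.get_obs();print(o['joints'][6],o['torque'])"; python3 -m inch '[[0,0,0,-0.1,0.78],[0,0,0,-0.2,0.78],[0,0,0,-0.3,0.78],[0,0,0,-0.4,0.78]]';python3 -c "
from workcell import arm;o=arm.get_obs();print(o['joints'][6],o['torque'])"
```

```text
clock: 10.75
position: [0.6453, -0.1704, 0.1243]
ee_rot: [[-0.253, 0.968, 0.006], [0.968, 0.253, -0.004], [-0.005, 0.005, -1.0]]
wrist_force: [0.5, -3.2, 9.0]
finger_gap: 0.0189
grasp_force: 11.3
0.24821940289529504 [-0.93274068  0.17704019  0.30252011]
clock: 11.15
position: [0.6447, -0.1705, 0.1245]
ee_rot: [[0.144, 0.99, 0.005], [0.99, -0.144, -0.004], [-0.003, 0.005, -1.0]]
wrist_force: [-1.5, -3.4, 11.6]
finger_gap: 0.0188
grasp_force: 13.6
-0.05898724544835834 [-0.72029483  0.50677196  0.2151986 ]
```

```bash
python3 -m inch '[[0,0,0,-0.1,0.78],[0,0,0,-0.2,0.78],[0,0,0,-0.3,0.78],[0,0,0,-0.4,0.78],[0,0,0,-0.5,0.78],[0,0,0,-0.6,0.78]]'; python3 -c "
from workcell import arm;o=arm.get_obs();print(o['joints'][6],o['torque'])"; python3 -m inch '[[0,0,0,-0.1,0.78],[0,0,0,-0.2,0.78],[0,0,0,-0.3,0.78],[0,0,0,-0.4,0.78],[0,0,0,-0.5,0.78],[0,0,0,-0.6,0.78]]';python3 -c "
from workcell import arm;o=arm.get_obs();print(o['joints'],o['torque'])"
```

```text
clock: 11.75
position: [0.6444, -0.1698, 0.1244]
ee_rot: [[0.677, 0.736, 0.004], [0.736, -0.677, -0.002], [0.001, 0.005, -1.0]]
wrist_force: [-1.3, -3.1, 10.2]
finger_gap: 0.0187
grasp_force: 10.9
-0.514473303604215 [-0.64989071  0.61430695  0.26682608]
clock: 12.35
position: [0.6435, -0.1698, 0.1235]
ee_rot: [[0.975, 0.224, 0.003], [0.224, -0.975, -0.002], [0.002, 0.002, -1.0]]
wrist_force: [-0.6, -2.4, 6.4]
finger_gap: 0.0187
grasp_force: 7.4
[ 0.04392106  0.65139555  0.21607674  1.83275398 -0.20715241  0.67624284
 -0.9659426 ] [-0.3884329   0.33200712  0.22553735]
```

```bash
python3 -m inch '[[0,0,0,-0.1,0.78],[0,0,0,-0.2,0.78],[0,0,0,-0.3,0.78],[0,0,0,-0.4,0.78],[0,0,0,-0.5,0.78],[0,0,0,-0.6,0.78]]'; python3 -c "
from workcell import arm;o=arm.get_obs();print(o['joints'][6],o['torque'])"; python3 -m inch '[[0,0,0,-0.1,0.78],[0,0,0,-0.2,0.78],[0,0,0,-0.3,0.78],[0,0,0,-0.4,0.78]]';python3 -c "
from workcell import arm;o=arm.get_obs();print(o['joints'],o['torque'])"
```

```text
clock: 12.95
position: [0.6427, -0.1688, 0.1222]
ee_rot: [[0.931, -0.365, 0.001], [-0.365, -0.931, -0.0], [0.001, 0.0, -1.0]]
wrist_force: [-0.6, -1.2, 1.6]
finger_gap: 0.019
grasp_force: 6.0
-1.4166219602048846 [-0.17659307  0.33966813  0.18068101]
clock: 13.35
position: [0.6427, -0.1681, 0.1219]
ee_rot: [[0.717, -0.697, 0.0], [-0.697, -0.717, -0.0], [0.0, 0.0, -1.0]]
wrist_force: [-0.7, -2.1, 2.3]
finger_gap: 0.0189
grasp_force: 15.1
[-0.13563054  0.69773055  0.49129461  1.84267131 -0.47723479  0.72037068
 -1.71831026] [-0.37938787  0.45744403  0.32454768]
```

```bash
for i in 1 ; do python3 -m inch '[[0,0,0,-0.1,0.78],[0,0,0,-0.2,0.78],[0,0,0,-0.3,0.78]]'; python3 -c "
from workcell import arm;o=arm.get_obs();print(o['joints'][6],o['torque'])"; done; python3 -m inch '[[0,0,0,-0.1,0.78],[0,0,0,-0.2,0.78]]';python3 -c "
from workcell import arm;o=arm.get_obs();print(o['joints'],o['torque'])"
```

```text
clock: 13.65
position: [0.6428, -0.168, 0.1222]
ee_rot: [[0.48, -0.877, -0.0], [-0.877, -0.48, -0.0], [-0.0, 0.0, -1.0]]
wrist_force: [-0.7, 0.2, 5.2]
finger_gap: 0.0191
grasp_force: 25.8
-1.9466364792002864 [-0.41771481  0.81455242  0.51854254]
clock: 13.85
position: [0.643, -0.1679, 0.1226]
ee_rot: [[0.296, -0.955, 0.0], [-0.955, -0.296, 0.0], [-0.0, -0.0, -1.0]]
wrist_force: [-1.1, 0.2, 7.6]
finger_gap: 0.0188
grasp_force: 31.2
[-0.21808381  0.7335683   0.62764562  1.84537148 -0.60583357  0.76263432
 -2.10032996] [-0.33382378  0.87992916  0.52040867]
```

```bash
python3 -m inch '[[0,0,0,-0.1,0.78],[0,0,0,-0.2,0.78]]'; python3 -c "
from workcell import arm;o=arm.get_obs();print(o['joints'][6],o['torque'])
from h import *
w=cv2.cvtColor(imaging.capture('wrist'),4);s=cv2.cvtColor(imaging.capture('side'),4)
c=np.zeros((600,800,3),np.uint8);c[:,:]=cv2.resize(w,(800,600));c[:225,:300]=cv2.resize(s[135:210,250:350],(300,225),interpolation=3);cv2.imwrite('pics/w5.png',c)"
```

```text
clock: 14.05
position: [0.644, -0.1677, 0.1232]
ee_rot: [[0.102, -0.995, 0.002], [-0.995, -0.102, 0.0], [-0.0, -0.002, -1.0]]
wrist_force: [-0.6, -1.7, 11.3]
finger_gap: 0.019
grasp_force: 50.8
-2.2547487325334292 [-0.71624027  0.96218581  0.8350796 ]
```

View pics/w5.png

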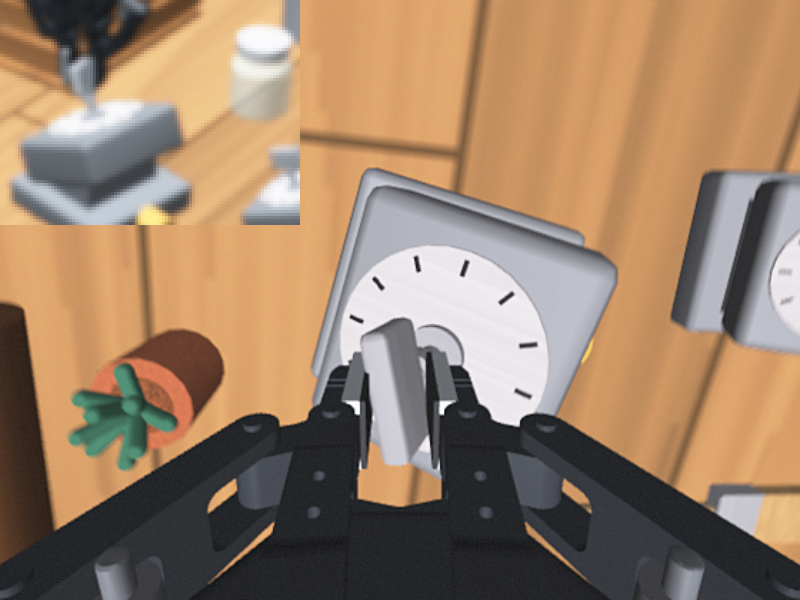

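The wing sits between the pads, at about (365–415, 320–465), and lags the tool slightly. Torque is climbing, so this may be the stop. I'll push a bit more.

```bash
python3 -m inch '[[0,0,0,-0.1,0.78],[0,0,0,-0.1,0.78]]'; python3 -c "
from workcell import arm;o=arm.get_obs();print(o['joints'][6],o['torque'])";python3 -m inch '[[0,0,0,-0.1,0.78],[0,0,0,-0.1,0.78]]'; python3 -c "
from workcell import arm;o=arm.get_obs();print(o['joints'][6],o['torque'])"
```

```text
clock: 14.35
position: [0.644, -0.1685, 0.1236]
ee_rot: [[0.012, -1.0, 0.001], [-1.0, -0.012, -0.003], [0.003, -0.001, -1.0]]
wrist_force: [-0.7, -0.8, 10.6]
finger_gap: 0.0188
grasp_force: 72.3
-2.3268583465296335 [-0.64086103  1.17257711  1.85332383]
clock: 14.55
position: [0.6439, -0.1686, 0.1246]
ee_rot: [[-0.086, -0.996, -0.0], [-0.996, 0.086, -0.002], [0.002, -0.0, -1.0]]
wrist_force: [-0.4, -0.7, 17.3]
finger_gap: 0.0191
grasp_force: 95.5
-2.404579448006935 [0.00671377 1.98849367 2.08700989]
```

Torque of about 2 N m, ten times the spring's, means it's at the stop. Relax, open and lift.

```bash
python3 -m inch '[[0,0,0,0.1,0.78],[0,0,0,0.2,0.6],[0,0,0,0.2,0.2],[0,0,0,0.2,0],[0,0,0,0.2,0],[0,0,5,0.2,0],[0,0,10,0.2,0],[0,0,14,0.2,0],[0,0,14,0.2,0],[0,0,14,0.2,0]]'
python3 - <<'E'
from h import *
W=imaging.camera_model("wrist");w=cv2.cvtColor(imaging.capture("wrist"),4);s=cv2.cvtColor(imaging.capture("side"),4)
h=np.radians(-9.8);xt=np.array([np.cos(h),np.sin(h),0]);b=np.array([-np.sin(h),np.cos(h),0]);z=np.array([0,0,1])
n=np.sin(.4)*xt+np.cos(.4)*z;a=np.cos(.4)*xt-np.sin(.4)*z;D=np.array([.627,-.165,.096])
for tot in(3.2,3.4,3.6,3.8,4.0,4.2):
    p=-.14-tot;v=np.cos(p)*a+np.sin(p)*b
    e=[proj(W,D+.058*n+q*.022*v)*800/560 for q in(-1,1)];print(tot,np.round(e).astype(int).tolist(),np.degrees(np.arctan2(*(e[1]-e[0])[::-1])).round(1))
c=cv2.resize(w,(800,600));c[:225,:300]=cv2.resize(s[230:305,175:275],(300,225),interpolation=3);cv2.imwrite('pics/w6.png',c)
E
```

```text
clock: 15.55
position: [0.6431, -0.1677, 0.262]
ee_rot: [[0.101, -0.995, 0.001], [-0.995, -0.101, 0.0], [-0.0, -0.002, -1.0]]
wrist_force: [0.0, 0.6, -0.6]
finger_gap: 0.0852
grasp_force: 0.0
3.2 [[361, 267], [419, 304]] 32.5
3.4 [[365, 262], [415, 310]] 43.6
3.6 [[369, 257], [410, 314]] 54.3
3.8 [[374, 253], [405, 318]] 64.7
4.0 [[380, 251], [399, 320]] 75.1
4.2 [[387, 250], [392, 320]] 85.6
```

View pics/w6.png

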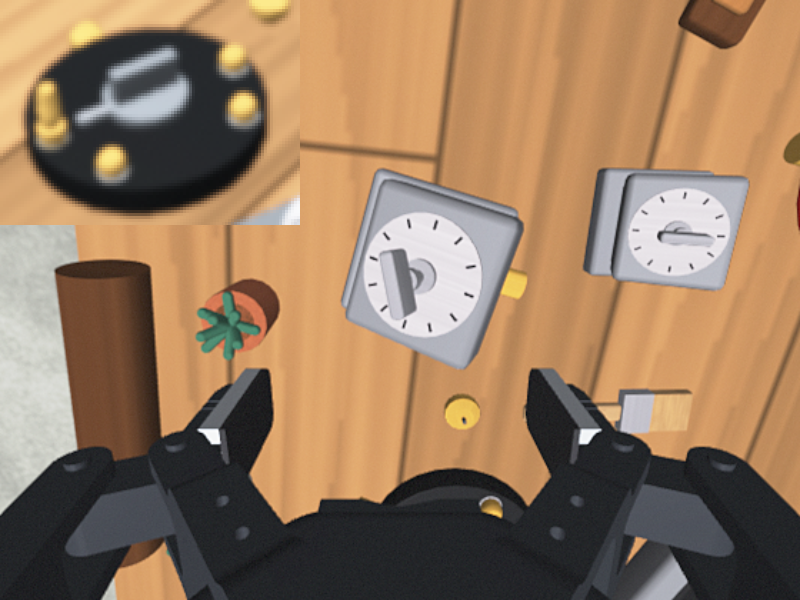

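The wing has turned about 4.1 rad. It was driven against a hard stop and stays there when released, and the selector still points at the spout. Bystanders in view look undisturbed.

```bash
python3 -c "
from workcell import ticket;print(ticket.sign_off())"
```

```text
the job is handed in; nothing more can be done
None
```

I've handed the job in: the selector is in the detent at the ribbed spout, and the key is wound about 4.1 rad to what felt like its hard stop (about 2 N m); the arm is clear of everything, and the hand-in returned no verdict.

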